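# Bolt down the drill vise with a T-bolt

### The job

Bolt down the free ear of the green drill vise: take the loose T-bolt by its black knob, let its head lengthwise into the middle slot of the iron plate in front of that ear, slide it along until the shank is home in the ear's open notch, and turn it clockwise a quarter turn so that the head lies square across under the slot's lips. Then keep turning the knob clockwise until it is firmly hand-tight on the ear, without forcing anything or overtightening, and let go. Leave the glue bottle, the file and the steel block where they are, and do not knock the bolt over.

Things in the scene. Friction and masses are not known exactly. Their poses are not given: they have to be found in the camera images.
- plate: Grey iron T-slot plate fixed on the bench, 190 (x) x 320 (y) x 34 mm high. Origin: centre of its underside. Three slots run right along its y, at its x = -60, 0 and 60 mm; the middle one is used.
- slot_end (a point): The -y end of the middle slot, at the level of the plate's top (34 mm above the bench), axes as the plate's. The slot: mouth 18 mm wide with 1.5 mm bevels, lips 12 mm thick, below them an undercut 30 mm wide and 13 mm high.
- vise: Green drill-press vise fixed on the plate above the middle slot, axes as the plate's. Origin: centre of its underside. Its foot is a bar 70 (x) x 230 (y) x 12 mm; the ends are the ears. Bed and jaws (61 mm high) lie within 38 mm of y = 0; the screw's handle is at x = 117 mm. The +y ear is bolted already, the -y ear is free: bolt that one down.
- ear_home (a point): Point on the free ear's top face (46 mm above the bench) where the shank's axis stands when home. The notch in the ear, right above the slot, is 14 mm wide (mouth bevelled 3 mm) and opens towards -y, where the ear ends 18 mm from here. Axes as the vise's: the bolt slides in towards +y.
- bolt: Loose steel T-bolt with a knob as its nut, standing on its head on the bench, 0.28 kg. Origin: centre of the head's underside; z up. Hammer head 28.6 (x) x 16 (y) x 9 mm: with x along the slot (either way round) it passes the mouth, but not the ear's notch. Two opposite corners are rounded: in the undercut it turns clockwise only (seen from above), a quarter turn plus 0.1 rad, then stops.
- bolt_top (a point): End of the bolt's 12 mm shank, 77 mm above the bolt's origin; a dark cut across it shows the head's length (x). The knob screws down 6 mm a turn clockwise, with a drag of 0.12 N m: the bolt turns along until its head is stopped, then 0.9 to 3.4 rad of slack run out, then the torque climbs by about 0.4 N m a radian. Firmly hand-tight: about 0.38 N m (50 to 80 N on the ear).
- glue: White squeeze bottle, 42 mm in diameter, 108 mm high, standing. Origin: centre of its underside. Leave alone.
- file: Flat file, steel blade 150 x 22 x 5 mm with a yellow-green handle 16 mm thick, 292 mm long in all, lying along its x, handle to -x. Origin under it, 172 mm from the handle's end. Leave alone.
- bench_block: Bright steel bench block 60 x 60 x 20 mm. Origin: centre of its underside. Leave alone.
- bolt_grip (a point): Where to grip: on the bolt's axis, 58 mm above its origin, at the knob: round, black, 40 mm in diameter, from about 45 to 69 mm above the bolt's origin. Under it a steel flange, 28 mm in diameter, whose underside lies 33.9 to 36.2 mm above the origin, as it was left screwed: with the flange on the ear (and the shank in the notch) the head hangs 0.9 to 3.2 mm below the lips.

How it is judged:
By the outcome, as a careful person would: the job done as asked, in the order asked, and still so for the second after the job is handed in, with the robot touching nothing.
It also fails if it takes over 72 s, if anything falls off the work surface, if the arm or the gripper's body presses on something with over 40 N, if the wrist force passes 120 N, or if a joint passes its speed limit or range.

### The arm

A 6-joint arm with a two-finger parallel gripper is mounted at the origin on the work surface. World frame = base frame: x ahead of the robot, y to its left, z up, the work surface at z = 0. Lengths are in m, angles in degrees, forces in N, time in s.
With the tool pointing down it reaches from about 0.3 to 0.75 m from the base axis. Payload 8.5 kg.
Tool frame: the origin (TCP) lies at the very end of the fingers, on their centre line; the grasp point (between the pads) lies 19 mm behind it (env.pinch_z is the distance from the TCP to the grasp point, in m); z points along the fingers, y is the line along which they close (so a half turn about z gives the same grasp; the last joint's range is limited). The gripper opens to 85 mm and grips with 20 to 120 N. Pads are 22 mm wide; open, the fingers measure 114 mm over their backs; the gripper's body (76 mm by 85 mm) begins 54 mm behind the grasp point. The pads swing forward as they close: fully open they stand 13 mm farther back than shut.
Start: joints at [-75.705, 21.807, 74.336, -0, 83.858, -12.336], TCP at [0.247, -0.492, 0.231] pointing down, gripper open.
Joint ranges: [-178.18, 178.18], [-50.72, 133.34], [12.68, 142.11], [-81.47, 261.47], [9.98, 163.14], [-165.26, 165.26]. Speed limits (degrees/s): [136.94, 136.94, 180, 180, 180, 180].

### API

Orientations are given as a 3x3 rotation matrix whose columns are the frame's x, y, z axes.
In Python, from rig import env, viewer gives the robot as it stands.
- The arm moves only by the tool drive_tool, never from a script. Its argument "series" is a list of rows, each a list of 3 entries, a list of its own where there are three numbers: the shift along the tool's x, y, z in m, then the turn about the tool's z in degrees, then the finger opening in m, from 0 to 0.0854. A call has 1 to 20 rows; each row is the pose to reach, as a shift and turn from the pose commanded when the call began, along the tool's axes at that moment; what a row does not reach only later rows make up. A row lasts 1/10 s, in which the tool goes at most 50 mm and 8.59 degrees, less where a joint would pass 70% of its speed; a pose out of reach is approached as far as the arm can. A call with a gripper value outside its range is refused whole. The fingers move at their own pace and stop on an object; "newtons" is the grip in N (left out, the last holds). Time passes only in rows, so rows that repeat a pose let the fingers close. It gives the time, the measured TCP pose, the force, the opening and the grip force at its end, in the units of the state.
- env.observe(): the state, without advancing time (a new reading comes with each control period).
- viewer.get_image(name): name is "scene" or "top" or "wrist"; returns a dict with "img" (384x512x3 uint8, red, green, blue), "depth" (384x512 float32, m along the optical axis (not along the pixel's ray), 0 where there is no reading), "camera_matrix" (3x3 intrinsics, pixels), "rvec" (rotation vector, rad) and "tvec" (3), from world to camera coordinates, as OpenCV has them. Camera axes: x right, y down, z forward; pixel columns grow to the right and rows downward; lengths in m; the calibration is good to about 2 mm. A picture is of the moment at which its call begins.
- env.close_job(): hands the job in; it is judged then, once.
The state is a dict: "time_s": time; "q": joint angles; "qvel": joint speeds; "joint_efforts": joint torques, N m; "position": TCP position; "tool_rot": TCP orientation; "ft_force": force on the tool from outside, world axes, zero at the start; "wrist_torque": the same for the moment, N m; "grip_width": finger opening in m; "gripper_force": force on a finger pad.
Only numpy, scipy, OpenCV 4.12 (cv2) and the standard library are available. Lean on these libraries where they do the work, as an engineer would, in place of code of your own. Each camera call takes 0.05 s, during which the arm holds its last target. There are 200 camera calls.

## Working session

There is one attempt and no reset: what is moved stays moved. The work goes in short steps, Python scripts to look and compute and a tool call to move; the robot and the scene stay as the last step left them, time stands still between calls to the robot, and variables do not carry over. Pictures are saved under pics/ and viewed, at most 12 in all, crops included, and the job is handed in when it is done.

Besides the shell and the picture viewer there is one more tool, called after "Call:" as name(argument=value, ...), one argument or row to a line, values as JSON. drive_tool: Moves the arm, as the interface text tells. Its arguments: {"type":"object","properties":{"series":{"type":"array"},"newtons":{"type":"number"}},"required":["series"]}

```bash
mkdir -p pics; ls
cat > h.py <<'E'
import numpy as np, cv2
from rig import env, viewer
def shot(n,fn=None):
    d=viewer.get_image(n)
    if fn: cv2.imwrite('pics/'+fn,d['img'][:,:,::-1])
    return d
def cam(d):
    R=cv2.Rodrigues(np.array(d['rvec'],float))[0]; t=np.array(d['tvec'],float).ravel(); return R,t,np.array(d['camera_matrix'])
def onplane(d,uv,z):
    R,t,K=cam(d); uv=np.atleast_2d(uv).astype(float)
    r=(R.T@np.linalg.inv(K)@np.c_[uv,np.ones(len(uv))].T).T; c=-R.T@t
    return c+r*((z-c[2])/r[:,2])[:,None]
def cloud(d):
    R,t,K=cam(d); h,w=d['depth'].shape; u,v=np.meshgrid(np.arange(w),np.arange(h)); Z=d['depth']
    p=np.stack([(u-K[0,2])/K[0,0]*Z,(v-K[1,2])/K[1,1]*Z,Z],-1)
    return (p-t)@R
def proj(d,P):
    R,t,K=cam(d); q=(K@(R@np.atleast_2d(P).T+t[:,None])).T; return q[:,:2]/q[:,2:]
E
python3 - <<'E'
from h import *
a=shot('scene','s1.png'); b=shot('top','t1.png'); w=shot('wrist','w1.png')
np.savez('d1.npz',**{n+k:np.array(v) for n,d in (('s_',a),('t_',b),('w_',w)) for k,v in d.items()})
i=np.hstack([a['img'],b['img']]); cv2.imwrite('pics/a1.png',cv2.resize(i,(800,300),interpolation=cv2.INTER_AREA)[:,:,::-1])
o=env.observe(); print(o)
E
```

```text
pics
{'time_s': 0.15, 'q': array([-7.57039702e+01,  2.18317215e+01,  7.43704552e+01,  1.01394909e-03,
        8.38587930e+01, -1.23361192e+01]), 'qvel': array([ 0.00121449, -0.09597222, -0.19535934, -0.06968937, -0.06198224,
       -0.02069783]), 'joint_efforts': array([ 1.27052081e-03, -4.48626959e+01, -2.31345248e+01, -2.67064297e-04,
        3.77051794e-03, -1.56276707e-05]), 'position': array([ 0.24648856, -0.49143508,  0.23088283]), 'tool_rot': array([[ 8.93903739e-01,  4.48258905e-01, -2.45715673e-04],
       [ 4.48258905e-01, -8.93903172e-01,  1.03551540e-03],
       [ 2.44532980e-04, -1.03579533e-03, -9.99999434e-01]]), 'ft_force': array([ 0.33641924, -0.55330134,  0.44638941]), 'wrist_torque': array([-0.02141925, -0.03732992, -0.02828531]), 'gripper_force': 0.0, 'grip_width': 0.08553839112508288}
```

View pics/t1.png

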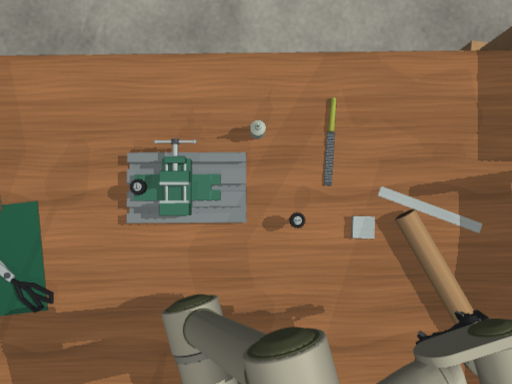

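View pics/s1.png

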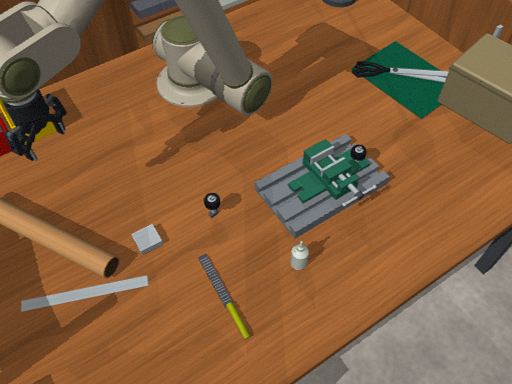

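The top view shows the plate at (187,187) with the free ear to the right at (220,187), the bolt at (297,220), the glue bottle at (258,128), the file at (330,140) and the block at (363,227). The scene view agrees.

Run:
```python
from h import *
z=np.load('d1.npz')
d={k[2:]:z[k] for k in z.files if k.startswith('t_')}
img=d['img']; 
P=cloud(d)
print('cam',-cam(d)[0].T@cam(d)[1], d['camera_matrix'][0,0])
for n,uv,h in (('bolt',(297,220),.075),('ear',(220,187),.046),('glue',(258,128),.1),('block',(363,227),.02),('pl',(246,187),.034)):
    print(n,onplane(d,uv,h),P[uv[1],uv[0]])
# plate points: height 30-38mm
m=(abs(P[...,2]-.034)<.008)&(np.arange(512)[None]<260)&(np.arange(512)[None]>115)&(np.arange(384)[:,None]>140)&(np.arange(384)[:,None]<235)
g=(np.ptp(img.astype(int),axis=2)<25)&m
pts=np.argwhere(g)[:,::-1]; W=onplane(d,pts,.034)[:,:2].astype(np.float32)
r=cv2.minAreaRect(W);print('plate',r)
hsv=cv2.cvtColor(img,cv2.COLOR_RGB2HSV)
gm=cv2.inRange(hsv,(60,80,30),(95,255,255)); gm[:,:120]=0;gm[:,250:]=0
pts=np.argwhere(gm>0)[:,::-1];e=pts[pts[:,0]>200];print(e.min(0),e.max(0));W=onplane(d,e,.046)[:,:2];print('ear',W.min(0),W.max(0),W.mean(0))
dk=(img.max(2)<50); dk[:200]=0;dk[240:]=0;dk[:,:280]=0;dk[:,315:]=0
c=np.argwhere(dk)[:,::-1];print('knob',onplane(d,(c.min(0)+c.max(0))/2,.069),c.min(0),c.max(0))
```

```text
cam [ 0.50225926 -0.08202032  1.21378884] 437.6764403233888
bolt [[ 0.47709735 -0.20290039  0.075     ]] [ 0.47717044 -0.20254928  0.07830776]
ear [[ 0.5675805  -0.00193135  0.046     ]] [5.69583800e-01 5.24860547e-04 1.01857034e-02]
glue [[ 0.71465208 -0.10477218  0.1       ]] [ 0.71791587 -0.1051218   0.08288467]
block [[ 0.4540169  -0.38857921  0.02      ]] [ 0.45412861 -0.38786934  0.02276437]
pl [[ 0.56721688 -0.0712173   0.034     ]] [ 0.56899791 -0.0709211   0.00165214]
plate ((0.5700024366378784, 0.09066412597894669), (0.3184932470321655, 0.18882353603839874), 89.20588684082031)
[201 174] [219 199]
ear [5.35578051e-01 3.63760111e-04] [0.60292353 0.04903356] [0.56889982 0.02619329]
knob [[ 0.47698519 -0.2022293   0.069     ]] [290 213] [303 227]
```

Call:
drive_tool(
  series=[
    [[0.02,-0.01,0],0,0.085],
    [[0.06,-0.03,0],0,0.085],
    [[0.1,-0.047,0],0,0.085],
    [[0.14,-0.065,0],0,0.085],
    [[0.18,-0.083,0],0,0.085],
    [[0.22,-0.102,0],0,0.085],
    [[0.26,-0.12,0],0,0.085],
    [[0.295,-0.137,0],0,0.085],
    [[0.32,-0.148,0],0,0.085],
    [[0.336,-0.155,0],0,0.085],
    [[0.336,-0.155,0],0,0.085],
    [[0.336,-0.155,0],0,0.085],
  ],
)

```text
time_s: 1.35
position: [0.4772, -0.2025, 0.2311]
tool_rot: [[0.894, 0.449, -0.001], [0.449, -0.894, 0.0], [-0.0, -0.0, -1.0]]
ft_force: [-0.1, -0.0, -0.5]
grip_width: 0.085
gripper_force: 0.0
```

Run:
```python
from h import *
w=shot('wrist','w2.png'); o=env.observe(); print(o['position'],o['q'],o['time_s']); print(proj(w,[[.477,-.202,.077],o['position']]))
np.savez('w2.npz',**{k:np.array(v) for k,v in w.items()})
```

```text
[ 0.47701742 -0.2029205   0.23116776] [-3.61390982e+01  1.86471759e+01  7.92699158e+01 -1.26284037e-02
  8.21042642e+01  2.72501176e+01] 1.4
[[247.56619764 175.07506574]
 [247.77858806 263.43808297]]
```

View pics/w2.png

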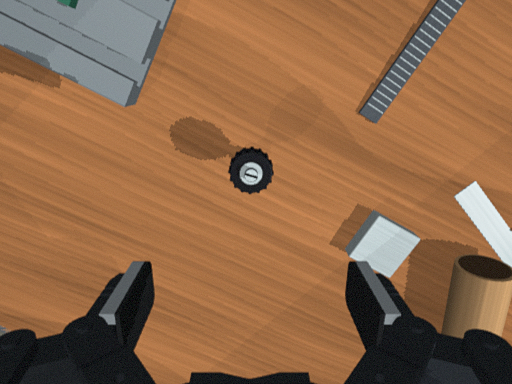

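The wrist view has the knob at (251,170) with the bright shank end at (251,174). The dark cut across it runs roughly along image columns. I'll measure it now.

Run:
```python
from h import *
z=np.load('w2.npz'); d={k:z[k] for k in z.files}
g=cv2.cvtColor(d['img'],cv2.COLOR_RGB2GRAY)
c=g[160:188,238:266]
m=(c>90).astype(np.uint8); n,l,s,ce=cv2.connectedComponentsWithStats(m)
k=1+np.argmax(s[1:,4]); pts=np.argwhere(l==k)[:,::-1]; hull=cv2.convexHull(pts.astype(np.int32))
ins=np.zeros_like(m); cv2.fillConvexPoly(ins,hull,1)
cu=np.argwhere((ins>0)&(c<110))[:,::-1]
cc=ins.sum(),cv2.moments(ins,True); M=cc[1]; ctr=np.array([M['m10']/M['m00'],M['m01']/M['m00']])+[238,160]
print(ctr,onplane(d,ctr,.073))
for r in c[4:24]: print(' '.join('%3d'%v for v in r[2:24]))
cv2.imwrite('pics/c2.png',cv2.resize(d['img'][150:200,225:280,::-1],None,fx=10,fy=10,interpolation=cv2.INTER_CUBIC))
# plate edges near corner & middle slot from wrist
```

```text
[250.74537037 173.02314815] [[ 0.47903585 -0.20422408  0.073     ]]
 31  30  24  50 120 177 190 212 212 210 205 205 205 206 201 198 174 145  75  32  25  31
 28  15  44 107 147 175 183 207 209 204 200 200 199 200 203 203 202 198 162  88  36  27
 21  48 113 144 152 150 149 173 177 202 194 197 197 198 201 202 206 207 205 166  93  35
 38  95 149 159 153 155 145 147 144 141 139 142 146 170 197 198 200 202 209 202 166  61
 65 140 155 154 156 155 147 118  87  77  72  72  79 106 145 179 196 198 201 205 202 105
 80 158 156 152 158 149 110  83  80 125 145 149 148 105  85 121 162 198 198 201 203 169
111 154 154 156 152 118  86 128 181 195 199 202 201 185 155  96 115 189 198 193 199 198
144 158 154 152 142  91 136 198 218 220 214 211 207 213 210 166 105 161 189 193 195 193
155 152 150 151 127  89 169 213 215 217 224 212 209 212 214 213 163 132 192 195 198 198
156 154 152 148 109  62 111 143 156 190 219 218 211 211 213 218 204 154 194 195 199 200
158 154 150 148 100  49  35  30  58 113 147 164 188 189 213 216 207 172 208 207 207 206
157 151 150 142 120 163 121  62  40  35  36  60 105 113 150 156 181 181 211 211 211 208
136 152 151 141 138 207 191 171 167 134  88  59  47  37  50  54 104 138 214 212 217 207
136 188 186 145 143 177 210 208 206 201 187 176 165 126  61  41  43 118 210 214 214 184
104 173 209 188 178 159 208 209 209 210 214 220 209 194 181 164  99 157 207 213 209 125
 46 116 211 212 203 184 193 203 203 202 208 216 211 213 213 191 145 195 211 205 164  68
 29  81 173 209 210 206 187 179 187 208 205 212 212 205 172 166 192 210 208 160  85  37
 28  45 102 163 211 212 202 183 175 182 172 172 187 179 182 188 208 206 161  88  32  33
 28  30  38  84 160 191 210 208 193 193 184 188 191 192 204 208 205 160  90  29  26  29
 35  30  31  31  73 123 159 189 189 209 211 211 210 207 168 166 142  90  44  29  30  37
```

View pics/c2.png

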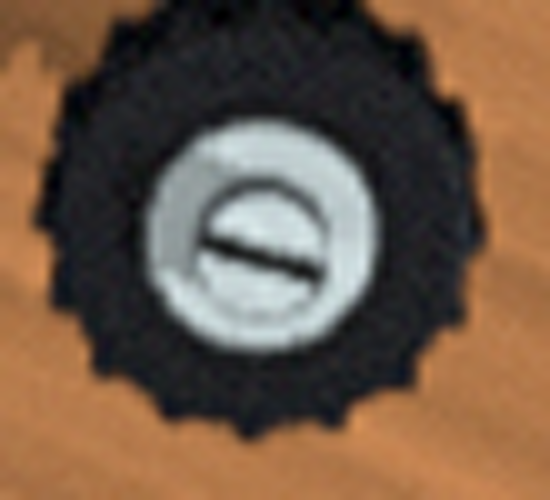

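The cut runs from (245.5,174.0) to (257,177) in the wrist image, and the shank end is centred at about (251.3,175.3).

Run:
```python
from h import *
z=np.load('w2.npz'); d={k:z[k] for k in z.files}
p=onplane(d,[(245.5,174.0),(257,177)],.077);print(p,p.mean(0)); v=p[1]-p[0];print('cut yaw',np.degrees(np.arctan2(v[1],v[0])))
img=d['img']
# ring outer circle (bright disc, top ~ knob top z)
g=cv2.cvtColor(img,cv2.COLOR_RGB2GRAY)
# depth-based knob
P=cloud(d);m=(abs(P[...,2]-.07)<.012);m[:130]=0;m[200:]=0;m[:,:220]=0;m[:,290:]=0
q=P[m];print(q[:,:2].min(0),q[:,:2].max(0),np.median(q[:,2]))
```

```text
[[ 0.47706487 -0.19987344  0.077     ]
 [ 0.47922165 -0.21048011  0.077     ]] [ 0.47814326 -0.20517677  0.077     ]
cut yaw -78.50611271774713
[ 0.45812998 -0.22514649] [ 0.50000174 -0.18304889] 0.0709334898755613
```

Call:
drive_tool(
  series=[
    [[0.0005,0.0015,0.02],-8,0.08],
    [[0.0005,0.0015,0.06],-16,0.08],
    [[0.0005,0.0015,0.09],-24,0.08],
    [[0.0005,0.0015,0.11],-32,0.08],
    [[0.0005,0.0015,0.13],-35,0.08],
    [[0.0005,0.0015,0.15],-35,0.08],
    [[0.0005,0.0015,0.17],-35,0.08],
    [[0.0005,0.0015,0.182],-35,0.08],
    [[0.0005,0.0015,0.189],-35,0.08],
    [[0.0005,0.0015,0.191],-35,0.08],
    [[0.0005,0.0015,0.191],-35,0.06],
    [[0.0005,0.0015,0.191],-35,0.05],
    [[0.0005,0.0015,0.191],-35,0.045],
    [[0.0005,0.0015,0.191],-35,0.042],
  ],
  newtons=40,
)

```text
time_s: 2.8
position: [0.4786, -0.2036, 0.0407]
tool_rot: [[0.475, 0.88, 0.0], [0.88, -0.475, -0.0], [-0.0, 0.001, -1.0]]
ft_force: [-0.1, 0.6, -0.1]
grip_width: 0.0421
gripper_force: 0.2
```

Run:
```python
from h import *
o=env.observe(); print(o['position'],o['q'],o['time_s'],env.pinch_z,o['grip_width'])
w=shot('wrist','w3.png')
```

```text
[ 0.47859917 -0.20363307  0.04070458] [-3.61046448e+01  3.17133809e+01  9.41012997e+01 -9.61404326e-04
  5.41542721e+01 -7.73835632e+00] 2.8 0.0187 0.04205255510989037
```

View pics/w3.png

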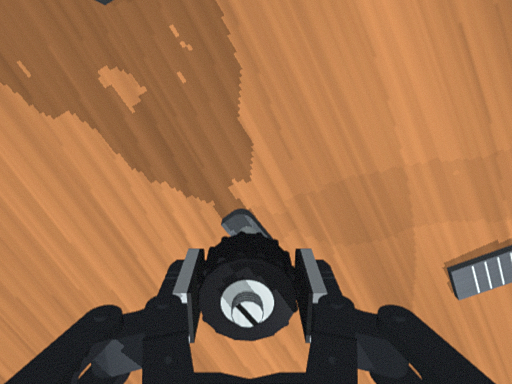

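The knob sits centred between the pads at (248,298), with the cut running from about (237,303) to (258,327). I'll close the gripper and measure the cut again.

Call:
drive_tool(
  series=[
    [[0,0,0],0,0.03],
    [[0,0,0],0,0.03],
    [[0,0,0],0,0.03],
    [[0,0,0],0,0.03],
  ],
  newtons=60,
)

```text
time_s: 3.25
position: [0.4785, -0.2034, 0.0408]
tool_rot: [[0.475, 0.88, 0.0], [0.88, -0.475, -0.0], [-0.0, 0.0, -1.0]]
ft_force: [-1.5, 1.3, 5.3]
grip_width: 0.0384
gripper_force: 59.5
```

Run:
```python
from h import *
o=env.observe(); print(o['position'],o['ft_force'])
w=shot('wrist'); g=cv2.cvtColor(w['img'],cv2.COLOR_RGB2GRAY)
c=g[270:345,205:290]
n,l,s,ce=cv2.connectedComponentsWithStats((c>120).astype(np.uint8)); print(s,ce)
k=1+np.argmax(s[1:,4]); pts=np.argwhere((c>150))[:,::-1]; 
cv2.imwrite('pics/c4.png',cv2.resize(w['img'][270:345,205:290,::-1],None,fx=8,fy=8,interpolation=cv2.INTER_CUBIC))
np.savez('w4.npz',**{k:np.array(v) for k,v in w.items()})
```

```text
[ 0.47846216 -0.20344948  0.04083802] [-1.49471472  1.3104479   5.28841595]
[[   0    0   85   71 4027]
 [  18    9   54   48 1492]
 [   0   52   85   23  856]] [[41.60144028 32.31611622]
 [44.72587131 31.92225201]
 [39.12383178 67.88551402]]
```

View pics/c4.png

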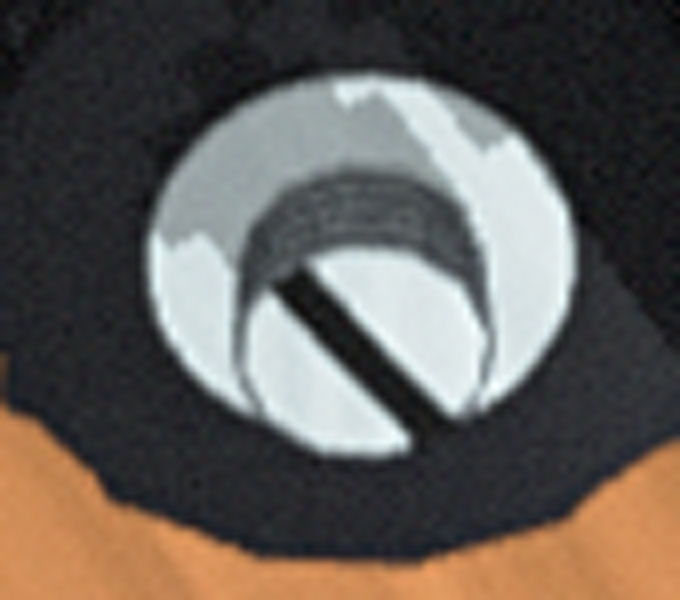

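The cut runs from (241.5,304.4) to (259.1,324.0) in the wrist image.

Run:
```python
from h import *
z=np.load('w4.npz'); d={k:z[k] for k in z.files}
p=onplane(d,[(241.5,304.4),(259.1,324.0)],.077);v=p[1]-p[0];print(p.mean(0),np.linalg.norm(v),'yaw',np.degrees(np.arctan2(v[1],v[0])))
# plate/ear outline from top view: edges
z=np.load('d1.npz'); t={k[2:]:z[k] for k in z.files if k.startswith('t_')}
img=t['img'].astype(float); R=img[...,0]-img[...,2]
gray=cv2.cvtColor(t['img'],cv2.COLOR_RGB2GRAY)
# plate long edges: red-blue transition by column (wood strongly R>B); subpixel
def cross(a,th):
    i=np.where((a[:-1]-th)*(a[1:]-th)<0)[0]; return i+(th-a[i])/(a[i+1]-a[i])
U=[];D=[]
for u in list(range(205,240)):
    x=cross(R[:,u],30); x=x[(x>140)&(x<235)]
    U.append((u,x[0]));D.append((u,x[-1]))
def fit(P,z):
    W=onplane(t,np.array(P),z); c=cv2.fitLine(W[:,:2].astype(np.float32),cv2.DIST_HUBER,0,.01,.01).ravel(); return c
for P in (U,D):
    c=fit(P,.034); print('edge',c,np.degrees(np.arctan2(c[1],c[0])))
E0=[]
for v in range(160,215):
    x=cross(R[v],30); x=x[(x>235)&(x<260)]
    if len(x):E0.append((x[0],v))
c=fit(E0,.034);print('end',c)
hs=cv2.cvtColor(t['img'],cv2.COLOR_RGB2HSV)
G=img[...,1]-img[...,0]
UU=[];DD=[]
for u in range(198,216):
    x=cross(G[:,u],12); x=x[(x>165)&(x<208)]
    UU.append((u,x[0]));DD.append((u,x[-1]))
for P in (UU,DD):
    c=fit(P,.046);print('earedge',c)
EE=[]
for v in range(177,198):
    x=cross(G[v],12);x=x[(x>200)&(x<230)]
    if len(x):EE.append((x[-1],v))
print(onplane(t,np.array(EE),.046)[:,:2].round(4).tolist())
# notch/slot in wrist frame 2 not needed
```

```text
[ 0.47894962 -0.20581334  0.077     ] 0.011215128867510535 yaw -81.62941000948666
edge [ 0.01463869  0.99989283  0.66345567 -0.01629493] 89.16123
edge [ 1.2687776e-02  9.9991953e-01  4.7298723e-01 -2.6674097e-04] 89.27302
end [ 0.99996483 -0.008384    0.55134225 -0.06988906]
earedge [ 0.0315182  -0.9995032   0.60629463  0.03286905]
earedge [0.01062333 0.99994355 0.53214455 0.03496552]
[[0.5943, -0.004], [0.5916, -0.004], [0.589, -0.0041], [0.5863, -0.004], [0.5836, -0.004], [0.5809, -0.0039], [0.5783, -0.0034], [0.5756, -0.0014], [0.5733, 0.0201], [0.5706, 0.0202], [0.5679, 0.0202], [0.5652, 0.0202], [0.5623, 0.0], [0.5595, -0.0028], [0.5569, -0.0036], [0.5542, -0.0037], [0.5515, -0.0035], [0.5489, -0.0034], [0.5462, -0.0035], [0.5435, -0.0034], [0.5408, -0.0035]]
```

Call:
drive_tool(
  series=[
    [[0,0,-0.01],0,0.03],
    [[0,0,-0.04],0,0.03],
    [[0,0,-0.08],0,0.03],
    [[0,0,-0.11],0,0.03],
    [[0,0,-0.12],0,0.03],
    [[0,0,-0.12],0,0.03],
  ],
)

```text
time_s: 3.9
position: [0.4787, -0.2037, 0.1611]
tool_rot: [[0.475, 0.88, 0.002], [0.88, -0.475, -0.001], [-0.0, 0.002, -1.0]]
ft_force: [0.1, 1.1, -3.3]
grip_width: 0.0386
gripper_force: 60.9
```

Call:
drive_tool(
  series=[
    [[0.005,0,0],-8.5,0.03],
    [[0.015,0,0],-17,0.03],
    [[0.03,0,0],-25.5,0.03],
    [[0.045,0,0],-34,0.03],
    [[0.06,0,0],-42.5,0.03],
    [[0.075,0,0],-51,0.03],
    [[0.09,0,0],-59.5,0.03],
    [[0.105,0,0],-68,0.03],
    [[0.12,0,0],-76.5,0.03],
    [[0.135,0,0],-85,0.03],
    [[0.15,0,0],-93.5,0.03],
    [[0.165,0,0],-102,0.03],
    [[0.178,0,0],-110.5,0.03],
    [[0.187,-0.001,0],-119,0.03],
    [[0.189,-0.001,0.01],-127.5,0.03],
    [[0.189,-0.001,0.02],-136,0.03],
    [[0.189,-0.001,0.03],-144.5,0.03],
    [[0.189,-0.001,0.04],-153,0.03],
    [[0.189,-0.001,0.05],-161.5,0.03],
    [[0.189,-0.001,0.055],-170,0.03],
  ],
)

```text
time_s: 5.9
position: [0.566, -0.0365, 0.1021]
tool_rot: [[-0.616, -0.788, -0.005], [-0.788, 0.616, 0.001], [0.002, 0.005, -1.0]]
ft_force: [-0.5, 0.6, -2.7]
grip_width: 0.0387
gripper_force: 60.8
```

Call:
drive_tool(
  series=[
    [[0,0,0],0,0.03],
    [[0,0,0],0,0.03],
  ],
)

```text
time_s: 6.1
position: [0.5669, -0.0367, 0.1041]
tool_rot: [[-0.624, -0.782, -0.002], [-0.782, 0.624, 0.001], [0.001, 0.002, -1.0]]
ft_force: [-0.1, 0.4, -2.8]
grip_width: 0.0385
gripper_force: 60.8
```

Run:
```python
from h import *
o=env.observe(); print(o['position'],o['q'],o['tool_rot'][:2,0])
w=shot('wrist','w5.png');t=shot('top');s=shot('scene')
np.savez('w5.npz',**{n+k:np.array(v) for n,d in (('w_',w),('t_',t),('s_',s)) for k,v in d.items()})
p=proj(s,[.568,-.03,.06])[0].astype(int);print(p,proj(w,[[.568,-.037,.034],[.568,-.07,.034]]))
```

```text
[ 0.56693189 -0.03668848  0.10412385] [-1.56391035e+01  3.05558102e+01  8.22643592e+01  3.91823528e-04
  6.73155434e+01 -1.57039959e+02] [-0.62386895 -0.78152843]
[286 192] [[249.5645176  208.7340909 ]
 [217.87588818 171.77853079]]
```

View pics/w5.png

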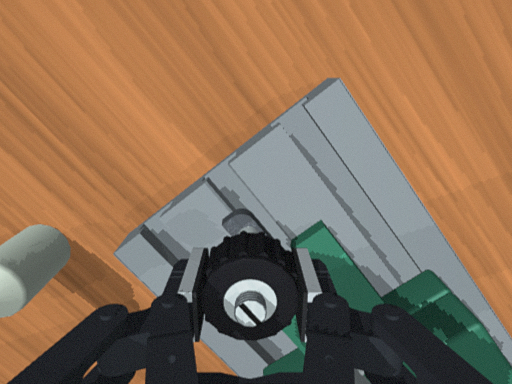

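The wrist view shows the held bolt's head at about (238,215), over the middle slot, whose end is near (219,171). The rotation is about 1° short. I'll measure the slot lips against the bolt in this same view.

Run:
```python
from h import *
z=np.load('w5.npz'); w={k[2:]:z[k] for k in z.files if k.startswith('w_')}
g=cv2.cvtColor(w['img'],cv2.COLOR_RGB2GRAY).astype(np.float32)
th=np.radians(89.2)
xs=np.arange(.545,.5921,.002)
print('     ',(xs*1000).round().astype(int))
for y in (-.066,-.063,-.060,-.057,-.054,-.051):
    X=xs+(y+.037)*np.cos(th)
    uv=proj(w,np.c_[X,np.full(len(X),y),np.full(len(X),.034)]).astype(np.float32)
    print(y,cv2.remap(g,uv[:,0][None],uv[:,1][None],1)[0].round().astype(int))
c=g[270:345,205:290]
print('shank')
for r in g[290:326:2,226:276:2].astype(int): print(' '.join('%3d'%v for v in r))
```

```text
[545 547 549 551 553 555 557 559 561 563 565 567 569 571 573 575 577 579
 581 583 585 587 589 591]
-0.066 [157 157 158 158 160 160 158 153 148 150 148 148 148 148 149 144  63 121
 156 155 155 157 154 157]
-0.063 [157 157 157 156 157 158 157 146 146 151 151 148 150 148 149 149  63 127
 155 157 157 158 153 157]
-0.06 [157 158 157 158 158 156 156 147 146 150 149 150 149 135 117 119  67 124
 153 156 155 155 155 157]
-0.057 [157 156 158 160 156 158 156 147 149 150 149 148 150 120 110 106  65 128
 158 157 156 155 155 157]
-0.054 [158 158 158 155 157 155 156 142 148 150 148 152 114 109 107 106  66 130
 155 157 158 156 154 157]
-0.051 [158 158 160 159 157 157 158 149 149 150 150 151 109 109 111 104  68 129
 154 157 155 158 156 155]
shank
 56 211 221 218 220 218 221 226 223 222 203 175 175 181 186 208 216 212 215 216 219 218 223 193  35
165 223 219 221 219 214 216 214 167 126  98  96  94  86  83  88 136 186 217 211 219 215 215 223 116
225 218 218 219 211 213 205 119 112 111 103 101  96  93  90  88  73  80 178 219 216 217 218 217 218
222 219 212 209 212 212 128 100  93 106 110 110 102  99  95 
[... 739 characters left out ...]

 86 159 154 151  97 226 217 215 216 138  21  18  16 174 223 214 212 215 216 211 111 157 152 153  50
 30 146 155 155 106 225 217 209 212 221 139  22  22  29 171 220 210 212 213 198 114 155 158  91  19
 18  46 161 158 118 157 217 212 205 218 222 108  13  26  31 180 213 211 219 202 141 163 121  23  21
 25  17  56 128 152  97 163 211 208 217 218 215 108  22  27  44 180 223 228 169 160 112  25  19  26
 23  25  25  34 119 132 152 162 178 218 218 221 225 114  26  27  46 179 182  96  69  16  26  23  32
 26  26  26  20  21  51  84 142 148 191 199 165 168 225 112  18  20  28  47  23  20  25  23  20  24
 26  28  30  20  27  24  24  42 112 169 169 165 156 168 228  66  18  24  21  28  23  28  17  20  28
```

Run:
```python
from h import *
z=np.load('w5.npz'); w={k[2:]:z[k] for k in z.files if k.startswith('w_')}
zt=.1041-.0408+.077
p=onplane(w,[(244,308),(258.5,322),(250.5,314.3)],zt);v=p[1]-p[0];print(p,np.degrees(np.arctan2(v[1],v[0])))
# head outline: top corner visible; check predicted head corners at bottom
c=p[2].copy()
for h in (0,.009):
  C=[]
  a=np.radians(88.2); e=np.array([np.cos(a),np.sin(a)]);f=np.array([-e[1],e[0]])
  for i in(-1,1):
    q=c[:2]-i*0+(-e)*.0143+f*.008*i; C.append([*q,.1041-.0408+h])
  print(proj(w,C))
print(proj(w,[[.5669,-.0367,zt],[.5669,-.0367,.0633]]))
g=cv2.cvtColor(w['img'],cv2.COLOR_RGB2GRAY)
for r in g[204:236:2,214:266:2].astype(int): print(' '.join('%3d'%v for v in r))
```

```text
[[ 0.56893695 -0.03953279  0.1403    ]
 [ 0.56862276 -0.03105444  0.1403    ]
 [ 0.56880425 -0.03575723  0.1403    ]] 92.12228613730272
[[224.45417262 218.73543745]
 [246.1817266  203.44774613]]
[[223.3715894  225.01601009]
 [246.06114322 209.14174936]]
[[252.87851096 310.07318645]
 [251.42779117 226.07715953]]
158 159 158 160 150 135 103  65  71 101 108 112 105 109 107 152 149 153 152 150 148 149 150 136 128 157
158 157 155 156 158 147 132  90  64  70 104 110 107 111 108 116 149 150 149 148 151 152 154 151 127 142
157 155 159 157 160 156 138 131  92  62  75 113  96  85  85  86 108 149 153 151 148 148 151 148 150 129
160 160 158 154 158 156 155 140 125  80  63  65  66  53  57  54  50  76 142 148 149 148 151 147 150 149
158 155 157 156 156 154 156 155 126  80  64  61  57  62  55  54  51  51  48 125 153 151 150 146 149 150
157 156 157 157 156 158 158 130  64  58  63  68  76  85  80  75  62  45  42  48 140 150 149 151 148 148
156 158 159 158 158 156  99  59  59  65  90  96  95  96  93  94  92  91  61  36  64 153 153 150 149 147
154 158 156 157 144  84  59  60  84  96  97  95  97  90  99
[... 176 characters left out ...]
 108 106  96  98  90  92  98  97  94  89 108 105 102 106  53  34 109 154 151
144 151 156 159  77  94  95 106 108  95  95 100  97  94  94  89 109 120 104 117 103  92  40  39 128 154
150 154 156 157 140  93  96  96  96 102 103  95  94  91  91 109 120 159 124 110 112  97  88  43  43 129
149 153 156 157 160 122  93 108 102  99 108 104 102 104 128 155 153 151 141 129 114  92  96  84  36  53
148 150 148 151 157 158 111 110  92 102 104  94  95 134 122 117 153 149 144 135 122 104  97 100  77  40
147 153 150 151 150 151 157 118  98 101 103  95 123  83  23  18  59 113 113 106 105  99  75  43  33  35
149 146 151 150 151 155 159 159 106  99 104  78  65  29  24  23   4   5  15  15  27  26  23  12  15  42
```

Run:
```python
from h import *
def ana(w,zc,lab):
    g=cv2.cvtColor(w['img'],cv2.COLOR_RGB2GRAY)
    m=(g<70).astype(np.uint8)
    # cut interior rows only, near expected line
    pts=[]
    for v in range(309,321):
        r=g[v,238:266].astype(int); i=np.where(r<90)[0]
        # longest run
        runs=np.split(i,np.where(np.diff(i)>1)[0]+1); runs=[q for q in runs if 3<=len(q)<=10]
        if runs:
            q=min(runs,key=lambda q:abs(q.mean()+238-(245+ (v-309)*.97)));
            wts=200-r[max(q[0]-1,0):q[-1]+2].clip(0,200); uu=np.arange(max(q[0]-1,0),q[-1]+2)+238
            pts.append(((uu*wts).sum()/wts.sum(),v))
    pts=np.array(pts); k=np.polyfit(pts[:,1],pts[:,0],1); print(lab,len(pts),k[0],np.polyval(k,314.))
    a=[(np.polyval(k,v),v) for v in(306,322)]
    p=onplane(w,a,zc); d=p[1]-p[0]; return np.degrees(np.arctan2(d[1],d[0])),p
z=np.load('w4.npz'); w4={k:z[k] for k in z.files}
z=np.load('w5.npz'); w5={k[2:]:z[k] for k in z.files if k.startswith('w_')}
print(ana(w4,.077,'w4'),'tool 61.6'); print(ana(w5,.1403,'w5'),'tool 231.4')
```

```text
w4 12 0.9754582586951668 249.5721487228154
(np.float64(-79.35236798113628), array([[ 0.47787626, -0.20094302,  0.077     ],
       [ 0.47962018, -0.21021895,  0.077     ]])) tool 61.6
w5 12 0.9359043588770339 249.7679767782413
(np.float64(89.2675954903846), array([[ 0.56887734, -0.0406389 ,  0.1403    ],
       [ 0.56899604, -0.0313534 ,  0.1403    ]])) tool 231.4
```

Call:
drive_tool(
  series=[
    [[0.0003,0.0004,0.01],0,0.03],
    [[0.0003,0.0004,0.02],0,0.03],
    [[0.0003,0.0004,0.024],0,0.03],
    [[0.0003,0.0004,0.027],0,0.03],
    [[0.0003,0.0004,0.03],0,0.03],
    [[0.0003,0.0004,0.032],0,0.03],
    [[0.0003,0.0004,0.032],0,0.03],
  ],
)

```text
time_s: 6.95
position: [0.5669, -0.0368, 0.0732]
tool_rot: [[-0.621, -0.784, -0.0], [-0.784, 0.621, 0.0], [0.0, 0.0, -1.0]]
ft_force: [0.3, 0.3, -1.8]
grip_width: 0.0384
gripper_force: 60.8
```

Run:
```python
from h import *
o=env.observe(); print(o['position'],o['ft_force'],o['wrist_torque'],o['tool_rot'][:2,0])
```

```text
[ 0.56689634 -0.03676009  0.07315739] [ 0.26609208  0.29257652 -1.84811037] [-0.02779773 -0.0040691   0.00519394] [-0.62076663 -0.7839954 ]
```

Call:
drive_tool(
  series=[
    [[0,0,0.001],0,0.03],
    [[0,0,0.002],0,0.03],
    [[0,0,0.003],0,0.03],
    [[0,0,0.004],0,0.03],
    [[0,0,0.004],0,0.03],
  ],
)

```text
time_s: 7.45
position: [0.5669, -0.0368, 0.0692]
tool_rot: [[-0.621, -0.784, -0.0], [-0.784, 0.621, 0.0], [0.0, 0.0, -1.0]]
ft_force: [0.1, 0.4, -2.5]
grip_width: 0.0382
gripper_force: 60.8
```

Run:
```python
from h import *
o=env.observe(); print(o['position'],o['ft_force'],o['wrist_torque'])
```

```text
[ 0.56688184 -0.03675056  0.06916246] [ 0.10419552  0.35258453 -2.52881717] [ 0.02430372 -0.00550943 -0.00757603]
```

Call:
drive_tool(
  series=[
    [[0,0,0.003],0,0.03],
    [[0,0,0.006],0,0.03],
    [[0,0,0.009],0,0.03],
    [[0,0,0.012],0,0.03],
    [[0,0,0.0142],0,0.03],
    [[0,0,0.0142],0,0.03],
  ],
)

```text
time_s: 8.05
position: [0.5668, -0.0368, 0.0548]
tool_rot: [[-0.621, -0.784, -0.001], [-0.784, 0.621, 0.0], [0.0, 0.001, -1.0]]
ft_force: [0.0, -0.4, -2.7]
grip_width: 0.0383
gripper_force: 60.8
```

Run:
```python
from h import *
o=env.observe(); print(o['position'],o['ft_force'],o['wrist_torque'],o['q'])
w=shot('wrist');s=shot('scene')
g=cv2.cvtColor(w['img'],cv2.COLOR_RGB2GRAY)
c=proj(s,[.568,-.02,.06])[0].astype(int)
a=cv2.resize(w['img'],(512,384)); b=cv2.resize(s['img'][c[1]-32:c[1]+32,c[0]-24:c[0]+24],(288,384),interpolation=cv2.INTER_CUBIC)
cv2.imwrite('pics/m6.png',np.hstack([a,b])[:,:,::-1])
np.savez('w6.npz',**{k:np.array(v) for k,v in w.items()})
```

```text
[ 0.56679152 -0.03676857  0.05475981] [ 0.02744823 -0.37479034 -2.72406659] [ 0.00794813  0.00022709 -0.06663466] [-1.56501643e+01  3.41263183e+01  8.53881443e+01 -1.55029564e-03
  6.05213296e+01 -1.57278307e+02]
```

View pics/m6.png

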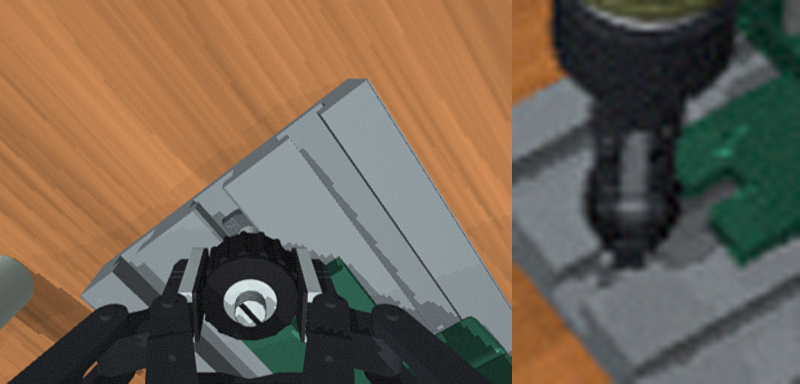

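The bolt's head is in the slot in front of the notch: the wrist half has the knob at (247,295) over the slot, and the scene half shows the bolt in line with the notch. I'll slide it towards +y now.

Call:
drive_tool(
  series=[
    [[-0.004,0.0031,0],0,0.03],
    [[-0.0079,0.0061,0],0,0.03],
    [[-0.0119,0.0092,0],0,0.03],
    [[-0.0159,0.0122,0],0,0.03],
    [[-0.0198,0.0153,0],0,0.03],
    [[-0.0222,0.0171,0],0,0.03],
    [[-0.0246,0.0189,0],0,0.03],
    [[-0.027,0.0207,0],0,0.03],
    [[-0.027,0.0207,0],0,0.03],
  ],
)

```text
time_s: 9.05
position: [0.5674, -0.0025, 0.0551]
tool_rot: [[-0.62, -0.784, -0.0], [-0.784, 0.62, 0.0], [0.0, 0.0, -1.0]]
ft_force: [0.9, -0.1, -2.2]
grip_width: 0.0386
gripper_force: 60.8
```

Run:
```python
from h import *
o=env.observe(); print(o['position'],o['ft_force'],o['wrist_torque'])
```

```text
[ 0.56744889 -0.00247222  0.05512406] [ 0.87440529 -0.08918225 -2.15693564] [-0.02229329  0.00148015 -0.0231391 ]
```

Call:
drive_tool(
  series=[
    [[-0.0024,0.0018,0],0,0.03],
    [[-0.0048,0.0037,0],0,0.03],
    [[-0.0071,0.0055,0],0,0.03],
    [[-0.0095,0.0073,0],0,0.03],
    [[-0.0095,0.0073,0],0,0.03],
  ],
)

```text
time_s: 9.55
position: [0.5676, 0.0096, 0.0551]
tool_rot: [[-0.62, -0.784, -0.0], [-0.784, 0.62, 0.0], [-0.0, 0.0, -1.0]]
ft_force: [0.5, 0.2, -2.7]
grip_width: 0.038
gripper_force: 60.8
```

Call:
drive_tool(
  series=[
    [[-0.0008,0.0006,0],0,0.03],
    [[-0.0016,0.0012,0],0,0.03],
    [[-0.0024,0.0018,0],0,0.03],
    [[-0.0024,0.0018,0],0,0.03],
  ],
)

```text
time_s: 9.95
position: [0.5677, 0.0123, 0.0551]
tool_rot: [[-0.621, -0.784, 0.0], [-0.784, 0.621, 0.0], [-0.0, -0.0, -1.0]]
ft_force: [0.2, -0.2, -2.8]
grip_width: 0.0386
gripper_force: 60.8
```

Run:
```python
from h import *
o=env.observe(); print(o['position'],o['ft_force'],o['wrist_torque'])
```

```text
[0.56774158 0.01229364 0.05513519] [ 0.17069126 -0.19901597 -2.81849819] [-0.03449665  0.07159277  0.00962052]
```

Now I'll creep to contact in 0.5 mm steps.

Call:
drive_tool(
  series=[
    [[-0.0004,0.0003,0],0,0.03],
    [[-0.0008,0.0006,0],0,0.03],
    [[-0.0012,0.0009,0],0,0.03],
    [[-0.0012,0.0009,0],0,0.03],
  ],
)

```text
time_s: 10.35
position: [0.5678, 0.0137, 0.0551]
tool_rot: [[-0.621, -0.784, 0.0], [-0.784, 0.621, -0.0], [-0.0, -0.0, -1.0]]
ft_force: [-0.7, 0.6, -2.9]
grip_width: 0.0382
gripper_force: 60.8
```

Call:
drive_tool(
  series=[
    [[-0.0004,0.0003,0],0,0.03],
    [[-0.0008,0.0006,0],0,0.03],
    [[-0.0008,0.0006,0],0,0.03],
  ],
)

```text
time_s: 10.65
position: [0.5678, 0.0148, 0.0551]
tool_rot: [[-0.621, -0.784, -0.0], [-0.784, 0.621, 0.0], [-0.0, 0.0, -1.0]]
ft_force: [-0.1, -0.3, -2.4]
grip_width: 0.0384
gripper_force: 60.8
```

Call:
drive_tool(
  series=[
    [[-0.0004,0.0003,0],0,0.03],
    [[-0.0008,0.0006,0],0,0.03],
    [[-0.0008,0.0006,0],0,0.03],
  ],
)

```text
time_s: 10.95
position: [0.5678, 0.0158, 0.0551]
tool_rot: [[-0.621, -0.784, -0.0], [-0.784, 0.621, 0.0], [0.0, 0.0, -1.0]]
ft_force: [0.0, -0.9, -3.1]
grip_width: 0.0387
gripper_force: 60.8
```

Call:
drive_tool(
  series=[
    [[-0.0004,0.0003,0],0,0.03],
    [[-0.0008,0.0006,0],0,0.03],
    [[-0.0008,0.0006,0],0,0.03],
  ],
)

```text
time_s: 11.25
position: [0.5679, 0.0167, 0.0551]
tool_rot: [[-0.621, -0.784, 0.0], [-0.784, 0.621, -0.0], [0.0, -0.0, -1.0]]
ft_force: [0.5, -0.3, -2.6]
grip_width: 0.0386
gripper_force: 60.8
```

Call:
drive_tool(
  series=[
    [[-0.0004,0.0003,0],0,0.03],
    [[-0.0008,0.0006,0],0,0.03],
    [[-0.0008,0.0006,0],0,0.03],
  ],
)

```text
time_s: 11.55
position: [0.568, 0.0171, 0.0552]
tool_rot: [[-0.621, -0.784, 0.0], [-0.784, 0.621, -0.001], [0.001, -0.001, -1.0]]
ft_force: [-0.1, -5.1, -2.2]
grip_width: 0.0386
gripper_force: 60.8
```

Call:
drive_tool(
  series=[
    [[-0.0004,0.0003,0],0,0.03],
    [[-0.0008,0.0006,0],0,0.03],
    [[-0.0008,0.0006,0],0,0.03],
  ],
)

```text
time_s: 11.85
position: [0.5681, 0.0174, 0.0552]
tool_rot: [[-0.621, -0.784, 0.0], [-0.784, 0.621, -0.002], [0.002, -0.002, -1.0]]
ft_force: [-0.1, -8.2, -3.2]
grip_width: 0.0382
gripper_force: 60.8
```

Call:
drive_tool(
  series=[
    [[0.001,-0.0008,0],0,0.03],
    [[0.0018,-0.0014,0],0,0.03],
    [[0.0018,-0.0014,0.0008],0,0.03],
    [[0.0018,-0.0014,0.0016],0,0.03],
    [[0.0018,-0.0014,0.002],0,0.03],
    [[0.0018,-0.0014,0.002],0,0.03],
  ],
)

```text
time_s: 12.45
position: [0.5678, 0.0166, 0.053]
tool_rot: [[-0.621, -0.784, -0.0], [-0.784, 0.621, 0.0], [-0.0, 0.0, -1.0]]
ft_force: [-0.7, -0.1, -3.1]
grip_width: 0.0385
gripper_force: 60.9
```

Call:
drive_tool(
  series=[
    [[0,0,0.0004],0,0.03],
    [[0,0,0.0008],0,0.03],
    [[0,0,0.0008],0,0.03],
  ],
)

```text
time_s: 12.75
position: [0.5678, 0.0165, 0.0523]
tool_rot: [[-0.621, -0.784, -0.0], [-0.784, 0.621, 0.0], [-0.0, 0.0, -1.0]]
ft_force: [-0.1, 0.8, -2.9]
grip_width: 0.0383
gripper_force: 60.9
```

Call:
drive_tool(
  series=[
    [[0.0004,-0.0003,0.0004],0,0.03],
    [[0.0004,-0.0003,0.0008],0,0.03],
    [[0.0004,-0.0003,0.0008],0,0.03],
  ],
)

```text
time_s: 13.05
position: [0.5678, 0.0159, 0.0515]
tool_rot: [[-0.621, -0.784, -0.0], [-0.784, 0.621, 0.0], [0.0, 0.0, -1.0]]
ft_force: [-0.3, -0.9, -2.7]
grip_width: 0.0385
gripper_force: 60.9
```

Call:
drive_tool(
  series=[
    [[0,0,0.0003],0,0.03],
    [[0,0,0.0006],0,0.03],
    [[0,0,0.0006],0,0.03],
  ],
)

```text
time_s: 13.35
position: [0.5679, 0.0159, 0.0513]
tool_rot: [[-0.621, -0.784, 0.0], [-0.784, 0.621, -0.0], [-0.0, -0.0, -1.0]]
ft_force: [-0.8, 0.9, 3.9]
grip_width: 0.0384
gripper_force: 61.4
```

Call:
drive_tool(
  series=[
    [[0,0,0],6,0.03],
    [[0,0,0],12,0.03],
    [[0,0,0],18,0.03],
    [[0,0,0],24,0.03],
    [[0,0,0],30,0.03],
    [[0,0,0],36,0.03],
    [[0,0,0],42,0.03],
    [[0,0,0],48,0.03],
    [[0,0,0],54,0.03],
    [[0,0,0],60,0.03],
    [[0,0,0],66,0.03],
    [[0,0,0],72,0.03],
    [[0,0,0],78,0.03],
    [[0,0,0],84,0.03],
    [[0,0,0],84,0.03],
  ],
)

```text
time_s: 14.85
position: [0.5681, 0.016, 0.0513]
tool_rot: [[-0.844, 0.536, 0.001], [0.536, 0.844, 0.0], [-0.001, 0.0, -1.0]]
ft_force: [-0.7, -0.7, 3.3]
grip_width: 0.0386
gripper_force: 61.6
```

Run:
```python
from h import *
o=env.observe(); print(o['position'],o['ft_force'],o['wrist_torque'],o['q'][5],o['joint_efforts'][5])
```

```text
[0.56807607 0.01597796 0.05129088] [-0.72745678 -0.70500321  3.31264906] [0.16766978 0.14184463 0.02975455] -67.91138789368735 1.0855530202388763
```

Call:
drive_tool(
  series=[
    [[0,0,0],6,0.03],
    [[0,0,0],12,0.03],
    [[0,0,0],18,0.03],
    [[0,0,0],24,0.03],
    [[0,0,0],30,0.03],
    [[0,0,0],36,0.03],
  ],
)

```text
time_s: 15.45
position: [0.5688, 0.0156, 0.0513]
tool_rot: [[-0.368, 0.93, 0.003], [0.93, 0.368, -0.001], [-0.002, 0.002, -1.0]]
ft_force: [0.2, -0.2, 0.5]
grip_width: 0.0384
gripper_force: 61.1
```

```bash
cat >> h.py <<'E'
def cut(w,zc):
    """yaw (deg) of the dark cut in the shank end, top at height zc"""
    g=cv2.cvtColor(w['img'],cv2.COLOR_RGB2GRAY); c=g[296:330,228:272]
    br=cv2.morphologyEx((c>120).astype(np.uint8),cv2.MORPH_CLOSE,np.ones((3,3)))
    n,l,s,ce=cv2.connectedComponentsWithStats((c<55).astype(np.uint8))
    out=[]
    for k in range(1,n):
        if s[k,4]>25:
            p=np.argwhere(l==k)[:,::-1].astype(np.float32); r=cv2.fitLine(p,2,0,.01,.01).ravel(); a=np.array([r[2:]-5*r[:2],r[2:]+5*r[:2]])+[228,296]
            q=onplane(w,a,zc); d=q[1]-q[0]; out.append((s[k].tolist(),np.degrees(np.arctan2(d[1],d[0])).round(1)))
    return out
E
python3 - <<'E'
from h import *
o=env.observe(); print(o['position'],o['ft_force'],o['wrist_torque'],o['q'][5],o['joint_efforts'][5])
w=shot('wrist','w7.png');print(cut(w,.0877))
cv2.imwrite('pics/w7c.png',cv2.resize(w['img'][200:384,128:384,::-1],None,fx=3,fy=3,interpolation=cv2.INTER_CUBIC))
E
```

```text
[0.56882878 0.01556203 0.05127657] [ 0.21102604 -0.21843277  0.5339137 ] [-0.10948183 -0.5152462   0.11353627] -31.916686053894175 -1.201331801712513
[([17, 16, 27, 12, 51], np.float64(0.6))]
```

View pics/w7c.png

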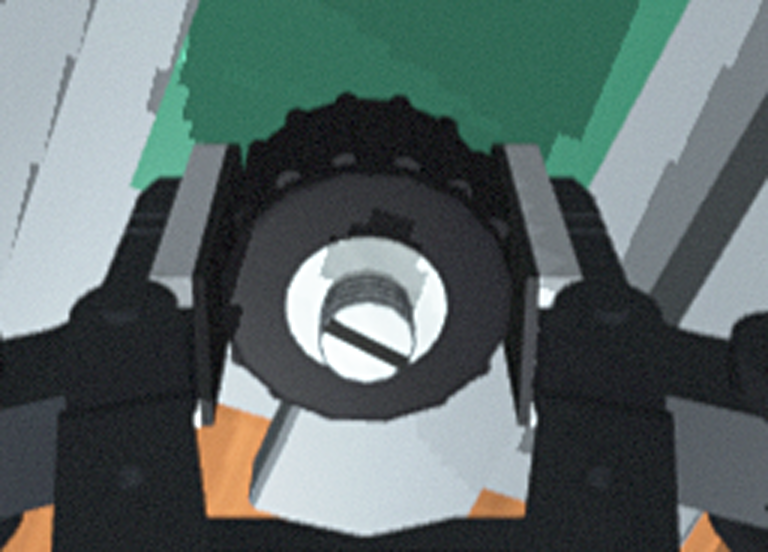

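The cut runs from about (236,307) to (263,321). It has turned with the knob until the head stopped, and it now lags the fingers by about 30°. A side moment shows the bolt slightly off-centre in x, so I'll relieve that.

Call:
drive_tool(
  series=[
    [[-0.0002,0.0005,0],0,0.03],
    [[-0.0004,0.0009,0],0,0.03],
    [[-0.0004,0.0009,0],0,0.03],
    [[-0.0004,0.0009,0],0,0.03],
  ],
)

```text
time_s: 15.9
position: [0.569, 0.0156, 0.0512]
tool_rot: [[-0.37, 0.929, 0.0], [0.929, 0.37, -0.001], [-0.001, 0.0, -1.0]]
ft_force: [-0.1, -4.3, 5.5]
grip_width: 0.0385
gripper_force: 61.4
```

Run:
```python
from h import *
o=env.observe(); print(o['position'],o['ft_force'],o['wrist_torque'],o['q'][5],o['joint_efforts'][5])
w=shot('wrist');print(cut(w,.0877))
p=onplane(w,[(236.3,307.3),(263,320.7)],.0877);d=p[1]-p[0];print(np.degrees(np.arctan2(d[1],d[0])),p.mean(0))
```

```text
[0.56899495 0.01557886 0.05122212] [-0.09584108 -4.32489373  5.5212905 ] [-0.55684643  0.01885943  0.04680893] -32.0256731858134 -0.011387179547455162
[([20, 17, 16, 11, 33], np.float64(-11.5))]
-9.476190454202461 [0.57061644 0.01365344 0.0877    ]
```

Call:
drive_tool(
  series=[
    [[0.0005,0.0002,0],0,0.03],
    [[0.0009,0.0004,0],0,0.03],
    [[0.0009,0.0004,0],0,0.03],
  ],
)

```text
time_s: 16.25
position: [0.569, 0.0158, 0.0513]
tool_rot: [[-0.37, 0.929, 0.0], [0.929, 0.37, -0.002], [-0.002, -0.0, -1.0]]
ft_force: [-2.4, -7.0, 5.4]
grip_width: 0.0383
gripper_force: 61.4
```

Call:
drive_tool(
  series=[
    [[0.0005,0.0002,0],0,0.03],
    [[0.0009,0.0004,0],0,0.03],
    [[0.0009,0.0004,0],0,0.03],
  ],
)

```text
time_s: 16.55
position: [0.5691, 0.0163, 0.0513]
tool_rot: [[-0.37, 0.929, 0.0], [0.929, 0.37, -0.003], [-0.003, -0.001, -1.0]]
ft_force: [-1.7, -11.7, 5.4]
grip_width: 0.0387
gripper_force: 61.7
```

Call:
drive_tool(
  series=[
    [[-0.001,-0.0004,0],0,0.03],
    [[-0.002,-0.0008,0],0,0.03],
    [[-0.002,-0.0008,0],0,0.03],
    [[-0.002,-0.0008,0],0,0.03],
  ],
)

```text
time_s: 16.95
position: [0.5691, 0.0158, 0.0513]
tool_rot: [[-0.37, 0.929, 0.001], [0.929, 0.37, 0.0], [-0.0, 0.001, -1.0]]
ft_force: [-0.3, -1.3, 5.5]
grip_width: 0.0381
gripper_force: 61.6
```

Run:
```python
from h import *
o=env.observe(); print(o['position'],o['ft_force'],o['wrist_torque'],o['q'][5],o['joint_efforts'][5])
```

```text
[0.5691005  0.01577626 0.05125353] [-0.32085617 -1.34320244  5.54272863] [-0.32639363 -0.04758883  0.05070628] -32.03991363125472 0.05971463397145271
```

Call:
drive_tool(
  series=[
    [[0,0,0],6,0.03],
    [[0,0,0],12,0.03],
    [[0,0,0],18,0.03],
    [[0,0,0],24,0.03],
    [[0,0,0],30,0.03],
    [[0,0,0],36,0.03],
    [[0,0,0],42,0.03],
    [[0,0,0],48,0.03],
  ],
)

```text
time_s: 17.75
position: [0.5696, 0.0156, 0.0512]
tool_rot: [[0.446, 0.895, 0.002], [0.895, -0.446, -0.0], [0.0, 0.002, -1.0]]
ft_force: [1.7, -1.2, 3.4]
grip_width: 0.0385
gripper_force: 61.4
```

Run:
```python
from h import *
o=env.observe(); print(o['position'],o['ft_force'],o['wrist_torque'],o['q'][5],o['joint_efforts'][5])
w=shot('wrist');print(cut(w,.0877))
```

```text
[0.56960543 0.01560082 0.05122778] [ 1.68633946 -1.20858666  3.43771939] [-0.42137378 -0.51035367  0.25496138] 16.19419377439852 -1.1740300431847572
[([0, 15, 37, 19, 218], np.float64(0.2)), ([25, 21, 19, 13, 106], np.float64(8.4))]
```

Call:
drive_tool(
  series=[
    [[0.0002,0.0004,0],0,0.03],
    [[0.0003,0.0006,0],0,0.03],
    [[0.0003,0.0006,0],0,0.03],
    [[0.0003,0.0006,0],0,0.03],
  ],
)

```text
time_s: 18.2
position: [0.5696, 0.0155, 0.0512]
tool_rot: [[0.441, 0.897, 0.0], [0.897, -0.441, -0.0], [-0.0, 0.0, -1.0]]
ft_force: [0.2, -3.3, 6.0]
grip_width: 0.0385
gripper_force: 61.6
```

Run:
```python
from h import *
for i in range(3):
    w=shot('wrist');o=env.observe(); print(o['position'],o['ft_force'],o['wrist_torque'],o['q'][5],o['joint_efforts'][5])
print(cut(w,.0877))
```

```text
[0.56963066 0.01548976 0.05119942] [-0.39803473 -3.73762874  5.29892115] [-0.56826916 -0.13780561 -0.05848886] 15.842548739764643 -0.05358250346034765
[0.56960193 0.0155256  0.05120454] [-0.85400478 -2.75570751  5.00802318] [-0.59414367 -0.0868396  -0.11000556] 15.843196970906167 -0.05355830420739949
[0.56960307 0.01551116 0.05119964] [-1.58236501 -3.15684979  6.5837474 ] [-0.61747111 -0.09460899 -0.06749285] 15.843211320215996 -0.05358815775252879
[([0, 16, 37, 18, 210], np.float64(0.4)), ([27, 21, 17, 13, 99], np.float64(13.2))]
```

Call:
drive_tool(
  series=[
    [[-0.0006,0.0003,0],5,0.03],
    [[-0.0006,0.0003,0],10,0.03],
    [[-0.0006,0.0003,0],15,0.03],
    [[-0.0006,0.0003,0],20,0.03],
  ],
)

```text
time_s: 18.75
position: [0.5697, 0.0153, 0.0511]
tool_rot: [[0.723, 0.69, 0.0], [0.69, -0.723, 0.0], [0.0, 0.0, -1.0]]
ft_force: [-0.5, 0.3, 5.1]
grip_width: 0.0383
gripper_force: 61.5
```

```bash
cat > r.py <<'E'
from h import *
o=env.observe(); print(o['position'],o['ft_force'].round(2),o['wrist_torque'].round(3),o['q'][5],o['joint_efforts'][5],o['qvel'][5])
E
python3 r.py
```

```text
[0.56965057 0.01529345 0.05114621] [-0.5   0.33  5.13] [-0.281 -0.25   0.219] 35.95675672572028 -0.9384864941239357 49.55739903256522
```

Call:
drive_tool(
  series=[
    [[0,0,0],5,0.03],
    [[0,0,0],10,0.03],
    [[0,0,0],15,0.03],
    [[0,0,0],20,0.03],
  ],
)

```text
time_s: 19.15
position: [0.5696, 0.0151, 0.0511]
tool_rot: [[0.916, 0.401, 0.0], [0.401, -0.916, -0.0], [0.0, 0.0, -1.0]]
ft_force: [-0.3, -2.5, 5.4]
grip_width: 0.0385
gripper_force: 61.5
```

```bash
python3 r.py
```

```text
[0.56960333 0.01513655 0.05112282] [-0.27 -2.48  5.42] [-0.44  -0.171  0.3  ] 55.95390694021534 -0.9104969166219234 49.57137048923964
```

Call:
drive_tool(
  series=[
    [[0,0,0],2,0.03],
    [[0,0,0],4,0.03],
    [[0,0,0],6,0.03],
  ],
)

```text
time_s: 19.45
position: [0.5696, 0.0151, 0.0511]
tool_rot: [[0.952, 0.306, 0.0], [0.306, -0.952, -0.0], [-0.0, 0.0, -1.0]]
ft_force: [0.3, -0.9, 4.6]
grip_width: 0.0383
gripper_force: 61.5
```

```bash
python3 r.py; python3 -c "
from h import *
w=shot('wrist')"; python3 r.py
```

```text
[0.56957985 0.01508788 0.05112064] [ 0.32 -0.86  4.56] [-0.394 -0.049  0.196] 61.82888886084949 -0.2056700550019741 19.816621063703668
[0.5695923  0.01505714 0.05111454] [ 1.49 -0.92  4.32] [-0.549 -0.078  0.162] 61.935993853689666 0.12959488201886415 -3.476871984298238
```

Call:
drive_tool(
  series=[
    [[0,0,0],2,0.03],
    [[0,0,0],4,0.03],
    [[0,0,0],6,0.03],
  ],
)

```text
time_s: 19.8
position: [0.5696, 0.015, 0.0511]
tool_rot: [[0.979, 0.204, -0.0], [0.204, -0.979, -0.0], [-0.0, 0.0, -1.0]]
ft_force: [-0.6, -2.3, 5.1]
grip_width: 0.0382
gripper_force: 61.5
```

```bash
python3 r.py
```

```text
[0.56955851 0.0150432  0.05114462] [-0.59 -2.29  5.09] [-0.515 -0.085  0.269] 67.82886032572584 -0.19966259133070707 19.709321697649926
```

Call:
drive_tool(
  series=[
    [[0,0,0],3,0.03],
    [[0,0,0],6,0.03],
    [[0,0,0],9,0.03],
    [[0,0,0],12,0.03],
    [[0,0,0],14,0.03],
    [[0,0,0],16,0.03],
  ],
)

```text
time_s: 20.4
position: [0.5694, 0.015, 0.0511]
tool_rot: [[0.997, -0.073, -0.0], [-0.073, -0.997, -0.0], [-0.0, 0.0, -1.0]]
ft_force: [-0.9, -2.4, 5.8]
grip_width: 0.0383
gripper_force: 61.5
```

```bash
python3 r.py
```

```text
[0.56944947 0.01499504 0.05110789] [-0.86 -2.38  5.75] [-0.568  0.074  0.284] 83.83178164788984 -0.18706179689615965 19.860743075257666
```

Call:
drive_tool(
  series=[
    [[0,0,0],3,0.03],
    [[0,0,0],6,0.03],
    [[0,0,0],8,0.03],
    [[0,0,0],10,0.03],
  ],
)

```text
time_s: 20.8
position: [0.5694, 0.0149, 0.0511]
tool_rot: [[0.969, -0.245, -0.001], [-0.245, -0.969, -0.0], [-0.0, 0.001, -1.0]]
ft_force: [-0.8, -2.3, 6.2]
grip_width: 0.0389
gripper_force: 61.5
```

```bash
python3 r.py
```

```text
[0.56938831 0.01494939 0.0510998 ] [-0.77 -2.3   6.23] [-0.669  0.143  0.347] 93.8304868351326 -0.16477055847644806 19.795830119386633
```

```bash
cat > r2.py <<'E'
from h import *
a=[]
for i in range(6):
    viewer.get_image('wrist');o=env.observe();a.append(np.r_[o['ft_force'],o['wrist_torque']])
print(np.mean(a,0).round(3),np.std(a,0).round(3)[5])
E
python3 r2.py
```

```text
[-0.509 -2.683  5.843 -0.609  0.19   0.154] 0.038
```

Call:
drive_tool(
  series=[
    [[0,0,0],2,0.03],
    [[0,0,0],4,0.03],
    [[0,0,0],6,0.03],
    [[0,0,0],8,0.03],
    [[0,0,0],9,0.03],
    [[0,0,0],10,0.03],
  ],
)

```text
time_s: 21.7
position: [0.5693, 0.015, 0.0511]
tool_rot: [[0.912, -0.409, -0.001], [-0.409, -0.912, -0.0], [-0.001, 0.001, -1.0]]
ft_force: [-0.0, -3.0, 6.8]
grip_width: 0.0383
gripper_force: 61.6
```

```bash
python3 r.py; python3 r2.py
```

```text
[0.56926571 0.01495536 0.05107717] [-0.02 -3.02  6.8 ] [-0.644  0.238  0.249] 103.78731648565328 0.0724002392962575 9.870558685266039
[-1.069 -2.656  6.099 -0.615  0.261  0.199] 0.029
```

Call:
drive_tool(
  series=[
    [[0,0,0],2,0.03],
    [[0,0,0],4,0.03],
    [[0,0,0],6,0.03],
    [[0,0,0],8,0.03],
    [[0,0,0],10,0.03],
    [[0,0,0],12,0.03],
    [[0,0,0],14,0.03],
    [[0,0,0],15,0.03],
  ],
)

```text
time_s: 22.8
position: [0.5691, 0.0149, 0.0511]
tool_rot: [[0.775, -0.632, -0.001], [-0.632, -0.775, -0.0], [-0.001, 0.001, -1.0]]
ft_force: [-1.3, -2.7, 6.8]
grip_width: 0.0385
gripper_force: 61.7
```

```bash
python3 r.py; python3 r2.py
```

```text
[0.56911645 0.01494196 0.05108922] [-1.33 -2.68  6.82] [-0.601  0.462  0.332] 118.81364475442497 0.22649782709777355 9.150389853695142
[-1.234 -2.807  6.771 -0.638  0.426  0.206] 0.033
```

Call:
drive_tool(
  series=[
    [[0,0,0],0,0.05],
    [[0,0,0],0,0.06],
    [[0,0,0],0,0.06],
    [[0,0,0],-8,0.06],
    [[0,0,0],-16,0.06],
    [[0,0,0],-24,0.06],
    [[0,0,0],-32,0.06],
    [[0,0,0],-40,0.06],
    [[0,0,0],-48,0.06],
    [[0,0,0],-56,0.06],
    [[0,0,0],-64,0.06],
    [[0,0,0],-72,0.06],
    [[0,0,0],-80,0.06],
    [[0,0,0],-88,0.06],
    [[0,0,0],-96,0.06],
    [[0,0,0],-104,0.06],
    [[0,0,0],-112,0.06],
    [[0,0,0],-120,0.06],
    [[0,0,0],-120,0.06],
    [[0,0,0],-120,0.06],
  ],
)

```text
time_s: 25.1
position: [0.5695, 0.0151, 0.0508]
tool_rot: [[0.166, 0.986, -0.0], [0.986, -0.166, 0.0], [0.0, -0.0, -1.0]]
ft_force: [-0.2, 0.1, -0.2]
grip_width: 0.0601
gripper_force: 0.0
```

```bash
python3 r.py; python3 r2.py
python3 - <<'E'
from h import *
w=shot('wrist'); print(cut(w,.0877))
cv2.imwrite('pics/w8c.png',cv2.resize(w['img'][184:384,112:384,::-1],None,fx=2.9,fy=2.9,interpolation=cv2.INTER_CUBIC))
E
```

```text
[0.56948482 0.01511948 0.05078469] [-0.17  0.1  -0.2 ] [-0.027 -0.014 -0.001] -0.828503295295094 -0.17926531378179789 0.022449789973223076
[-0.19  -0.106  0.04  -0.006 -0.009 -0.004] 0.033
[([4, 20, 19, 4, 51], np.float64(-11.4)), ([0, 22, 7, 12, 35], np.float64(-74.8))]
```

View pics/w8c.png

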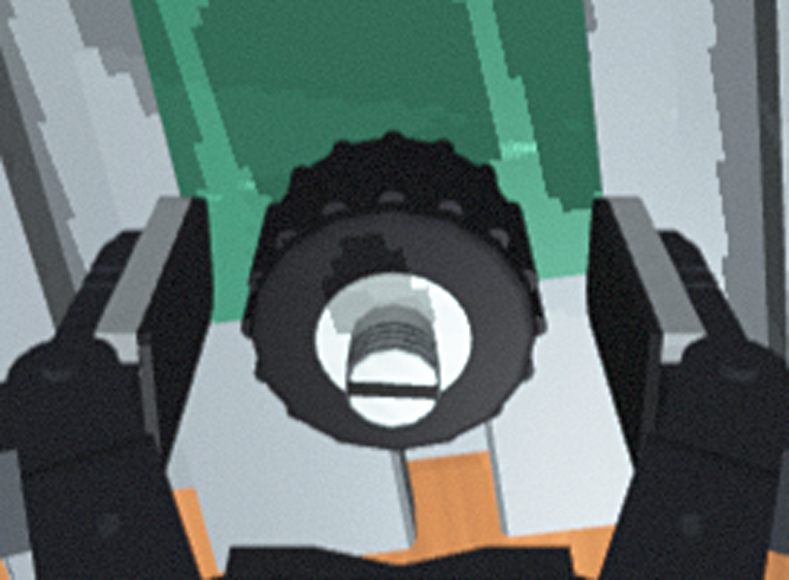

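The knob sits centred between the open fingers. The cut lies across the slot from (232,317) to (262,319), the shank end is at (247.5,318.5), and the ear's end edge runs from (186,295) to (312,279). I'll check the home distance and grip again.

Run:
```python
from h import *
w=shot('wrist')
e=onplane(w,[(186.1,295),(312,278.8)],.046); s=onplane(w,[(247.5,318.5)],.09)
print(e,s)
# knob top circle centre: dark ellipse, crop (395,322): width 245..545
print(onplane(w,[(112+395/2.9,184+322/2.9)],.081))
```

```text
[[ 0.53480373 -0.00238061  0.046     ]
 [ 0.59972631 -0.00341583  0.046     ]] [[0.56965784 0.01318188 0.09      ]]
[[0.57053249 0.01696025 0.081     ]]
```

Call:
drive_tool(
  series=[
    [[0,0,0],0,0.05],
    [[0,0,0],0,0.04],
    [[0,0,0],0,0.03],
    [[0,0,0],0,0.03],
    [[0,0,0],0,0.03],
  ],
)

```text
time_s: 26.0
position: [0.5687, 0.0152, 0.0512]
tool_rot: [[0.163, 0.987, -0.002], [0.987, -0.163, 0.0], [-0.0, -0.002, -1.0]]
ft_force: [-3.7, -0.2, 6.3]
grip_width: 0.0384
gripper_force: 59.8
```

```bash
python3 r.py; python3 r2.py
```

```text
[0.56872946 0.01521064 0.0512387 ] [-3.67 -0.17  6.31] [ 0.07   0.887 -0.009] -1.0145089417368216 0.0018110284872818738 0.003097793969998072
[-4.603  0.193  5.753  0.085  0.841  0.017] 0.026
```

Call:
drive_tool(
  series=[
    [[-0.0001,-0.0005,0],0,0.03],
    [[-0.0002,-0.001,0],0,0.03],
    [[-0.0002,-0.001,0],4,0.03],
    [[-0.0002,-0.001,0],8,0.03],
    [[-0.0002,-0.001,0],12,0.03],
    [[-0.0002,-0.001,0],14,0.03],
    [[-0.0002,-0.001,0],15,0.03],
  ],
)

```text
time_s: 27.0
position: [0.5686, 0.0152, 0.0512]
tool_rot: [[0.413, 0.911, 0.0], [0.911, -0.413, 0.0], [0.0, 0.0, -1.0]]
ft_force: [-1.0, 3.2, 5.7]
grip_width: 0.0386
gripper_force: 59.8
```

```bash
python3 r.py; python3 r2.py
```

```text
[0.56861812 0.01523554 0.05119087] [-0.98  3.23  5.67] [0.42  0.493 0.39 ] 13.985257373298028 0.3746005240827799 8.973792521350935
[-1.835  2.46   5.976  0.412  0.475  0.275] 0.026
```

Call:
drive_tool(
  series=[
    [[0,0,0],3,0.03],
    [[0,0,0],6,0.03],
    [[0,0,0],9,0.03],
    [[0,0,0],12,0.03],
    [[0,0,0],14,0.03],
    [[0,0,0],15,0.03],
  ],
)

```text
time_s: 27.9
position: [0.5686, 0.0153, 0.0511]
tool_rot: [[0.634, 0.773, 0.0], [0.773, -0.634, 0.0], [0.0, -0.0, -1.0]]
ft_force: [-1.3, 2.5, 4.8]
grip_width: 0.0385
gripper_force: 59.8
```

```bash
python3 r.py; python3 r2.py
```

```text
[0.5685638  0.0152829  0.05114509] [-1.25  2.49  4.81] [0.568 0.484 0.531] 28.96608265406762 0.5096540786325932 9.108108680960525
[-1.721  2.433  4.953  0.554  0.488  0.407] 0.018
```

Call:
drive_tool(
  series=[
    [[0.0001,-0.0005,0],0,0.03],
    [[0.0002,-0.001,0],0,0.03],
    [[0.0002,-0.001,0],0,0.03],
  ],
)

```text
time_s: 28.5
position: [0.5686, 0.0154, 0.0511]
tool_rot: [[0.634, 0.773, 0.002], [0.773, -0.634, -0.001], [0.0, 0.002, -1.0]]
ft_force: [2.4, -2.5, 3.4]
grip_width: 0.0384
gripper_force: 59.8
```

```bash
python3 r2.py
```

```text
[ 3.126 -3.155  3.377 -0.323 -0.261  0.423] 0.02
```

Call:
drive_tool(
  series=[
    [[0,0,0],1,0.03],
    [[0,0,0],2,0.03],
    [[0,0,0],3,0.03],
    [[0,0,0],4,0.03],
    [[0,0,0],4,0.03],
  ],
)

```text
time_s: 29.3
position: [0.5684, 0.0156, 0.0511]
tool_rot: [[0.687, 0.726, 0.001], [0.726, -0.687, -0.0], [0.001, 0.001, -1.0]]
ft_force: [3.7, -3.6, 4.0]
grip_width: 0.0381
gripper_force: 59.9
```

```bash
python3 r.py; python3 r2.py
```

```text
[0.56841615 0.01558517 0.05114581] [ 3.74 -3.59  4.  ] [-0.5   -0.439  0.473] 33.07926579281617 0.6449393928050995 -0.6820465307563955
[ 4.322 -3.239  4.145 -0.463 -0.519  0.487] 0.031
```

Call:
drive_tool(
  series=[
    [[0,0,0],0,0.05],
    [[0,0,0],0,0.065],
    [[0,0,0],0,0.065],
    [[0,0,0],0,0.065],
    [[0,0,-0.01],0,0.065],
    [[0,0,-0.03],0,0.065],
    [[0,0,-0.06],0,0.065],
    [[0,0,-0.1],0,0.065],
    [[0,0,-0.13],0,0.065],
    [[0,0,-0.13],0,0.065],
    [[0,0,-0.13],0,0.065],
  ],
)

```text
time_s: 30.7
position: [0.5678, 0.0159, 0.1815]
tool_rot: [[0.687, 0.727, 0.001], [0.727, -0.687, -0.0], [0.001, 0.001, -1.0]]
ft_force: [-0.3, 0.1, -0.2]
grip_width: 0.065
gripper_force: 0.0
```

```bash
python3 r.py
python3 - <<'E'
from h import *
w=shot('wrist'); 
c=proj(w,[.569,.016,.085])[0].astype(int); print(c)
cv2.imwrite('pics/w9.png',cv2.resize(w['img'][max(c[1]-75,0):c[1]+75,c[0]-100:c[0]+100,::-1],(800,600),interpolation=cv2.INTER_CUBIC))
np.savez('w9.npz',**{k:np.array(v) for k,v in w.items()})
E
```

```text
[0.56779962 0.01585024 0.18154869] [-0.26  0.09 -0.17] [-0.005  0.011 -0.053] 33.03015559329599 0.0008048434392549098 0.025085719217181765
[248 194]
```

View pics/w9.png

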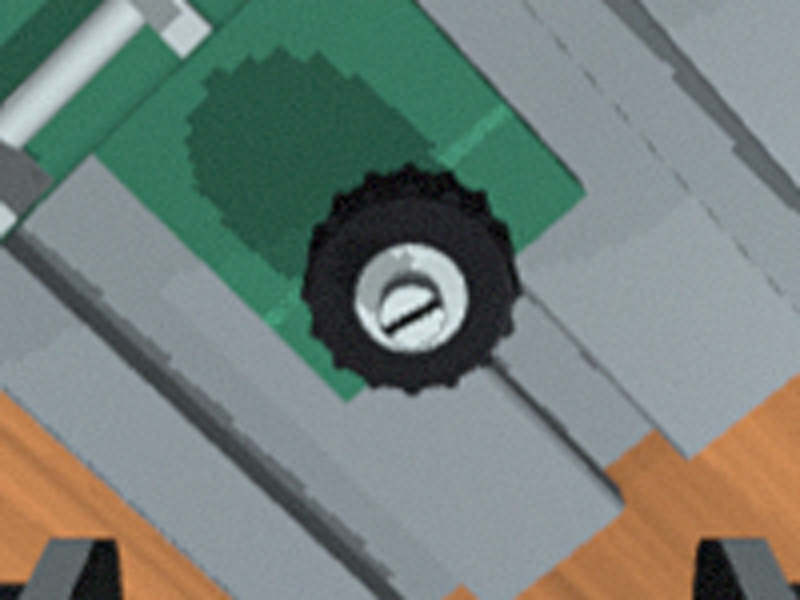

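The bolt stands upright in the notch: the knob is at crop (410,285) and the cut, from (385,330) to (440,305), lies across the slot. I'm handing the job in.

```bash
python3 -c "
from rig import env
print(env.close_job())"
```

```text
the job is handed in; nothing more can be done
None
```

I handed the job in with the vise's free ear bolted down: the T-bolt is home in the notch with its head across under the slot's lips. I stopped tightening at a wrist reading of about 0.49 N m, which I took as about 0.36–0.41 N m on the thread after allowing for side friction, so the exact tightness is an estimate. The glue, file and block were never touched.

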